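# Unlock a clinging tray stack, peel off the top tray and present it

### The arm

A 7-joint arm with a two-finger parallel gripper is mounted at the origin on the work surface; the furniture and walls round the work are solid. World frame = base frame: x ahead of the robot, y to its left, z up, the work surface at z = 0. Lengths are in m, angles in rad, forces in N, time in s.
With the tool pointing down it reaches from about 0.4 to 0.85 m from the base axis. Payload 10.4 kg.
Tool frame: the origin (TCP) lies on the centre line of the jaws, within the pads' length; the fingertips stand 11 mm ahead of it and the grasp point (between the pads) lies 8 mm behind it (tip_reach is the distance from the TCP to the fingertips, in m); z points along the fingers, y is the line along which they close (so a half turn about z gives the same grasp; the last joint's range is limited). The gripper opens to 85 mm and grips with 20 to 120 N. Pads are 22 mm wide; open, the fingers measure 114 mm over their backs; the gripper's body (76 mm by 85 mm) begins 54 mm behind the grasp point. The pads swing forward as they close: fully open they stand 13 mm farther back than shut.
Start: joints at [1.229, 0.332, -0.065, 1.46, 0.022, 1.35, -0.088], TCP at [0.196, -0.594, 0.242] pointing down, gripper open.
Joint ranges: [-2.6, 2.6], [-0.5, 2.12], [-1.47, 1.34], [0.16, 2.42], [-1.27, 4.41], [0.06, 2.06], [-2.6, 2.6]. Speed limits (rad/s): [2.22, 2.22, 2.79, 2.79, 3.14, 3.14, 3.14].

### API

Orientations are given as a unit quaternion [x, y, z, w].
In Python, from workcell import get_obs, camera, hand_in, tip_reach gives the robot as it stands. The module is installed in compiled form; this text tells all that it offers.
- The arm moves only by the tool move_arm, never from a script. Its argument "plan" is a list of rows, each an object with "delta_pos": the shift along the tool's x, y, z in normalised numbers (1 is 1 m), a list of three; "turn": the turn, a rotation vector about the tool's x, y, z in fractions of the full range, 1 being 60 degrees, a list of three; "fingers": the closure, from 0 (fully open) to 1 (shut). A call has 1 to 12 rows; each row is the pose to reach, as a shift and turn from the pose commanded when the call began, along the tool's axes at that moment; what a row does not reach only later rows make up. A row lasts 1/8 s, in which the tool goes at most 62.5 mm and 10.7 degrees, less where a joint would pass 70% of its speed; a pose out of reach is approached as far as the arm can. A shift or turn number past 1, either way, is cut back to 1. A call with a gripper value outside its range is refused whole. The fingers move at their own pace and stop on an object; "force" is the grip in N (left out, the last holds). Time passes only in rows, so rows that repeat a pose let the fingers close. It gives the time, the measured TCP pose, the force, the opening and the grip force at its end, in the units of the state.
- get_obs(): the state, without advancing time (a new reading comes with each control period).
- camera(name): name is "scene" or "side" or "wrist"; returns a dict with "color" (400x640x3 uint8, red, green, blue), "range_z" (400x640 float32, m along the optical axis (not along the pixel's ray), 0 where there is no reading), "fx", "fy", "cx", "cy" (pixels), "k1" (the pictures are not rectified: a ray, as slopes to the right and down, at radius r is drawn at 1 + k1 r^2 times it, then the intrinsics apply), "R" (3x3) and "t" (3): a world point X has camera coordinates R X + t; the wrist camera has in their place "tool_from_camera" (4x4, takes a point from camera to tool coordinates, whose origin is the TCP and whose axes are the flange's). Camera axes: x right, y down, z forward; pixel columns grow to the right and rows downward; lengths in m; the calibration is good to about 2 mm. A picture is of the moment at which its call begins: read the wrist's pose just before it.
- hand_in(): hands the job in; it is judged then, once.
The state is a dict: "clock": time; "joint_pos": joint angles; "joint_velocities": joint speeds; "tau": joint torques, N m; "position": TCP position; "ee_rot": TCP orientation; "ft_force": force on the tool from outside, world axes, zero at the start; "torque": the same for the moment, N m; "grip_width": opening from 0.0 (shut) to 1.0 (fully open); "grasp_force": force on a finger pad.
Only numpy, scipy, OpenCV 4.12 (cv2) and the standard library are available. Lean on these libraries where they do the work, as an engineer would, in place of code of your own. Each camera call takes 0.05 s, during which the arm holds its last target. There are 200 camera calls.

### The job

On the dock, slide the lock's grip all the way back to its stop so that its tongue comes off the top tray. Then peel the top tray off the trays that it clings to: take it by the grip lug and tilt that corner up while the opposite corner stays down in the stack, without lifting or tipping the lower trays, and then lift it out. Finish while still holding the tray up in the air, level and still, with the sherd in it, centred over the notebook about a hand's breadth above it; do not put it down or let go, and leave the other things where they are.

Things in the scene. Friction and masses are not known exactly. Their poses are not given: they have to be found in the camera images.
- dock: Grey plastic dock fixed to the table: plate 8 mm thick, 150 x 186 mm under the trays, and a 70 mm wide arm reaching to y = -212 mm with the slide lock's track on it (49 mm high). Origin: on the table under the centre of the tray stack; x, y along its sides, z up. Low corner stops (to 16 mm above the table) hold the stack sideways, 2 mm clear.
- lock (a joint): Slide lock, moves in the dock's -y direction: 0 = tongue over the top tray's rim (locked), 0.045 = at its stop, tongue clear (m). Starts at 0 to 0.006; friction 1.5 N, stays where left. Its tongue, 24 mm wide, passes 3 mm above the rim at the middle of the tray's -y side and overlaps it by 12 mm at 0.
- lock_grip (a point): Centre of the top of the lock's upright grip post, 88 mm above the table: post 14 x 14 mm, 30 mm tall, sides along the dock's x and y, on a 34 x 40 mm carriage whose top is 58 mm above the table.
- lower_trays: Lower metal trays, stuck together into one loose piece of about 1.1 kg: 118 x 158 mm over the rims, 30 mm high, cavity 106 x 146 mm with its floor 14 mm above the origin. Origin: centre of the underside, on the dock's plate 8 mm above the table; axes as the dock's. Four small spring catches in the long walls (x = +-53, y = +-55 mm) hold the top tray by a bead.
- top_tray: Metal top tray: body 100 x 140 mm, 28 mm high to the rim, rim 112 x 152 mm, walls 3 mm, 0.12 to 0.20 kg. Origin: centre of its underside, 22 mm above the table at first; axes as the dock's, z up. Nested 16 mm deep, 3 mm clear all round. After 4 mm of play it clings at four catches, each about 3 N until it has risen 8 mm there; pulled straight up it often takes the lower trays along.
- lug_top (a point): Centre of the top of the grip lug, at (45, 65, 58) mm in the top tray's frame: upright grey plastic plate across the tray's +x +y corner, 10 mm thick along the tray's (1, 1) direction, 30 mm wide across it, standing 30 mm above the rim. To be pinched across its 10 mm from above, fingertips a few mm above the rim.
- far_corner (a point): Lower corner of the top tray diagonally across from the lug, at (-50, -70, 0) mm in the tray's frame: the pivot of the peel. Tilting tray and tool together about it by 0.18 rad, lug up, wrist leaning in over the tray, frees the catches one after another except the one beside the pivot, which lets go when the tray is then lifted.
- sherd: Pottery sherd, 36 x 49 x 13 mm, 0.03 kg, lying loose on the floor of the top tray. Origin: centre of its underside.
- notebook: Closed green notebook, 148 x 105 x 12 mm, fixed on the table to the right. Origin: centre of its underside.
- glue_tube: Yellow glue tube lying down, 33 x 115 x 26 mm; bystander. Origin: centre of its underside.
- marker: White marker pen with dark cap lying down, 18 x 130 x 20 mm; bystander. Origin: centre of its underside.

How it is judged:
On the way, in this order (a step that is already met when the one before it is completed fails the run):
1. the slide lock is back at its stop, the top tray still seated in the stack (value of joint lock above 0.038 m and z of top_tray in the frame of lower_trays below 0.018 m), for 0.2 s.
2. the lug's corner of the top tray is tilted up (at least 0.1 rad) while the opposite corner is still down in the stack (within 8 mm) and the lower trays are down (angle between top_tray's own z axis and vertical above 0.1 rad and z of far_corner in the frame of lower_trays below 0.022 m and z of lug_top in the frame of lower_trays above 0.086 m and contact force between the fingers and top_tray above 1 N and z of lower_trays in the frame of dock below 0.012 m and angle between lower_trays's own z axis and vertical below 0.05 rad), for 0.2 s.
At the end, for the whole second after the job is handed in: The fingers alone hold the top tray, still and level within 0.2 rad, centre within 50 mm of the notebook's centre from above, underside 60 to 200 mm above the table, sherd in it; lower trays level on the dock (within 4 mm); slide lock at 0.038 m or more (contact force between the fingers and top_tray above 1 N and angle between top_tray's own z axis and vertical below 0.2 rad and horizontal distance between top_tray and notebook below 0.05 m and height (world z) of top_tray between 0.06 and 0.2 m and linear speed of top_tray below 0.04 m/s and contact force between top_tray and notebook below 0.1 N and contact force between top_tray and the arm below 0.1 N and value of joint lock above 0.038 m and x of sherd in the frame of top_tray between -0.05 and 0.05 m and y of sherd in the frame of top_tray between -0.07 and 0.07 m and z of sherd in the frame of top_tray between -0.005 and 0.03 m and z of lower_trays in the frame of dock below 0.012 m and angle between lower_trays's own z axis and vertical below 0.05 rad); the arm keeps its last pose, push and grip.
It fails at once if the lower trays are lifted off the dock (8 mm) or tipped (0.1 rad) (z of lower_trays in the frame of dock above 0.016 m or angle between lower_trays's own z axis and vertical above 0.1 rad).
It fails at once if a bystander is moved by more than 30 mm (distance of any of glue_tube, marker from where it was at the start of the episode above 0.03 m).
It fails at once if the sherd leaves the top tray (z of sherd in the frame of top_tray above 0.06 m or distance between sherd and top_tray above 0.1 m).
It also fails if it takes over 54 s, if anything falls off the work surface, if the arm or the gripper's body presses on something with over 40 N, if the wrist force passes 120 N, or if a joint passes its speed limit or range.

## Working session

There is one attempt and no reset: what is moved stays moved. The work goes in short steps, Python scripts to look and compute and a tool call to move; the robot and the scene stay as the last step left them, time stands still between calls to the robot, and variables do not carry over. Pictures are saved under pics/ and viewed, at most 10 in all, crops included, and the job is handed in when it is done.

Besides the shell and the picture viewer there is one more tool, called after "Call:" in YAML: its name, and indented under it one key for each argument. move_arm: Moves the arm, as the interface text tells. Its arguments: {"type":"object","properties":{"plan":{"type":"array","items":{"type":"object","properties":{"delta_pos":{"type":"array","items":{"type":"number"}},"turn":{"type":"array","items":{"type":"number"}},"fingers":{"type":"number"}}}},"force":{"type":"number"}},"required":["plan"]}

```bash
mkdir -p pics
cat > h.py <<'E'
import numpy as np, cv2
from workcell import get_obs, camera
from scipy.spatial.transform import Rotation as Ro
def grab(n):
    o=get_obs(); c=camera(n)
    if n=="wrist":
        T=np.eye(4);T[:3,:3]=Ro.from_quat(o["ee_rot"]).as_matrix();T[:3,3]=o["position"]
        M=T@c["tool_from_camera"]
    else:
        M=np.eye(4);M[:3,:3]=np.array(c["R"]).T;M[:3,3]=-M[:3,:3]@np.array(c["t"])
    K=np.array([[c["fx"],0,c["cx"]],[0,c["fy"],c["cy"]],[0,0,1.]])
    np.savez(f"{n}.npz",color=c["color"],rz=c["range_z"],M=M,K=K,k1=c["k1"])
    cv2.imwrite(f"pics/{n}_{o['clock']:.2f}.png",c["color"][...,::-1]); print(n,f"pics/{n}_{o['clock']:.2f}.png",M[:3,3])
def ray(d,u,v):
    p=cv2.undistortPoints(np.array([[[u,v]]],float),d["K"],np.array([d["k1"],0,0,0.,0]))[0,0]
    return np.array([p[0],p[1],1.])
def pt(d,u,v):   # by depth
    z=np.median(d["rz"][int(v)-1:int(v)+2,int(u)-1:int(u)+2]); return d["M"][:3,:3]@(ray(d,u,v)*z)+d["M"][:3,3]
def ptz(d,u,v,z): # at height z
    r=d["M"][:3,:3]@ray(d,u,v); o=d["M"][:3,3]; return o+r*(z-o[2])/r[2]
E
python3 - <<'E'
from h import *
for n in ["scene","side","wrist"]: grab(n)
o=get_obs();print(o)
E
```

```text
scene pics/scene_0.00.png [0.1627243  0.52321634 0.84449549]
side pics/side_0.05.png [ 0.35638836 -1.00740431  0.66230935]
wrist pics/wrist_0.10.png [ 0.27029161 -0.56924471  0.3730616 ]
{'clock': 0.15, 'joint_pos': array([ 1.22937565,  0.33270326, -0.06468086,  1.46072671,  0.0215916 ,
        1.34991018, -0.08849759]), 'joint_velocities': array([ 0.00129901, -0.00187085,  0.00084494, -0.00105103,  0.00038082,
       -0.00063256,  0.00014394]), 'tau': array([ 3.11581834e-04, -6.25825024e+01,  4.84854437e-02, -3.91854894e+01,
        1.61962851e-02,  7.50686741e-03, -7.87403337e-06]), 'position': array([ 0.19581324, -0.59325303,  0.24172365]), 'ee_rot': array([ 9.87321004e-01,  1.58735500e-01, -1.04960243e-04, -5.15791658e-04]), 'ft_force': array([-0.84126784,  0.13152633,  0.43333908]), 'torque': array([-0.0024331 ,  0.00818898, -0.06329858]), 'grasp_force': 0.0, 'grip_width': 0.9992635086250784}
```

View pics/scene_0.00.png

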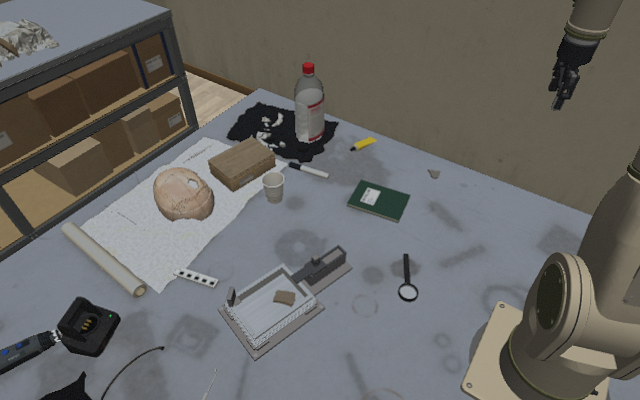

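View pics/side_0.05.png

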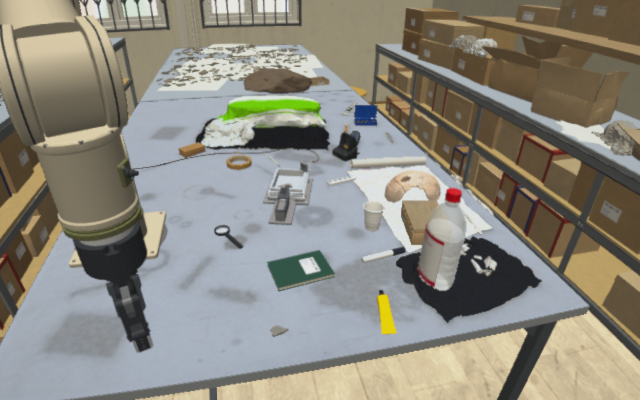

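The scene camera shows the tray stack around (275,305), with the lug at about (232,297), the lock post near (335,255), the notebook at (379,200), the glue tube at (363,144) and the marker at (308,170). I'll enlarge both views.

Run:
```python
from h import *
a=np.load("scene.npz")["color"][235:365,205:365,::-1]
cv2.imwrite("pics/c1.png",cv2.resize(a,None,fx=4.5,fy=4.5,interpolation=cv2.INTER_CUBIC))
a=np.load("side.npz")["color"][155:235,250:330,::-1]
cv2.imwrite("pics/c2.png",cv2.resize(a,None,fx=7,fy=7,interpolation=cv2.INTER_CUBIC))
d=np.load("scene.npz")
for q in [(232,297),(285,298),(379,200),(335,258),(363,144),(308,170)]: print(q,pt(d,*q))
print([ptz(d,*q,0.012) for q in [(347,208),(363,180),(411,193),(403,220)]])
```

```text
(232, 297) [0.57518655 0.23908522 0.07146088]
(285, 298) [0.49769589 0.1628986  0.03463471]
(379, 200) [ 0.47944518 -0.23555342  0.01099973]
(335, 258) [0.4602445  0.02036998 0.04781128]
(363, 144) [ 0.63587536 -0.41769952  0.01703681]
(308, 170) [ 0.71058164 -0.22428892  0.01361094]
[array([ 0.53609439, -0.15965154,  0.012     ]), array([ 0.55562584, -0.27955973,  0.012     ]), array([ 0.41824172, -0.30877605,  0.012     ]), array([ 0.39198474, -0.20549731,  0.012     ])]
```

View pics/c1.png

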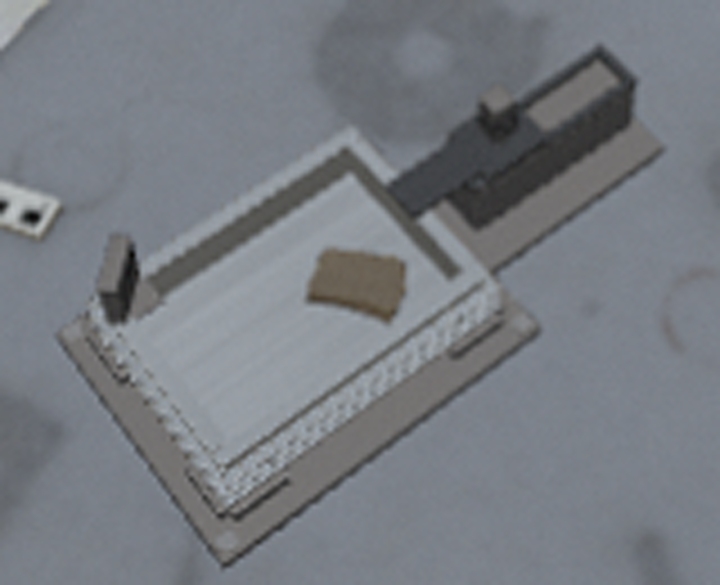

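View pics/c2.png

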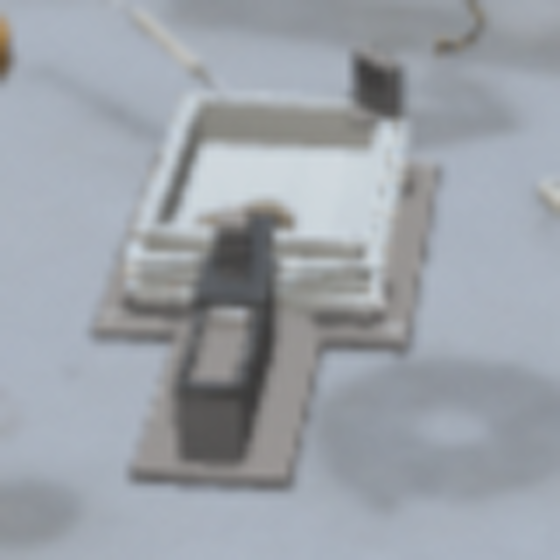

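The crop shows these dock-plate corners: (58,333) for +x+y, (225,563) for -x+y and (538,328) for -x-y. The arm's end corner is at (662,148), the lug top near (122,240) and the post top at (497,95). The lock tongue covers the -y rim.

```bash
cat > fit.py <<'E'
from h import *
from scipy.optimize import least_squares
d=np.load("scene.npz")
P={"++":((58,333),(75,93,8)),"-+":((225,563),(-75,93,8)),"--":((538,328),(-75,-93,8)),"arm":((662,148),(-35,-212,8)),"lug":((122,241),(45,65,80)),"rim+-":((350,128),(56,-76,50))}
c=lambda p:(205+(p[0]+.5)/4.5-.5,235+(p[1]+.5)/4.5-.5)
W=[];D=[]
for k,(p,q) in P.items(): W.append(ptz(d,*c(p),q[2]/1e3)[:2]);D.append(np.array(q[:2])/1e3)
W=np.array(W);D=np.array(D)
def tf(s,D): a=s[2];return D@np.array([[np.cos(a),np.sin(a)],[-np.sin(a),np.cos(a)]])+s[:2]
s=least_squares(lambda s:(tf(s,D)-W).ravel(),[.5,.16,0],loss="soft_l1",f_scale=.003).x
print("dock",s);print(dict(zip(P,np.round((tf(s,D)-W)*1e3,1))))
g=ptz(d,*c((497,95)),.088);a=s[2];R=np.array([[np.cos(a),np.sin(a)],[-np.sin(a),np.cos(a)]])
print("grip world",g,"dockframe",R@(g[:2]-s[:2]))
print("lug",tf(s,np.array([[.045,.065]])),"far",tf(s,np.array([[-.05,-.07]])))
N=np.array([ptz(d,*q,0.012)[:2] for q in [(347,208),(363,180),(411,193),(403,220)]]);print("nb",N.mean(0))
E
python3 fit.py
python3 - <<'E'
from h import *
d=np.load("side.npz")
for (u,v),z in {(233,236):.088,(372,58):.080,(435,165):.008,(95,332):.008,(405,347):.008,(292,485):.008,(132,475):.008}.items(): print((u,v),ptz(d,250+(u+.5)/7-.5,155+(v+.5)/7-.5,z))
E
```

```text
dock [ 0.52028024  0.18769592 -0.29022942]
{'++': array([3.1, 0.2]), '-+': array([1.2, 1.6]), '--': array([-0.9, -1.4]), 'arm': array([-1. , -1.6]), 'lug': array([-3.4, 10.2]), 'rim+-': array([ 0.8, -2.4])}
grip world [0.48506221 0.06530047 0.088     ] dockframe [ 0.00128101 -0.12735507]
lug [[0.58199944 0.23709976]] far [[0.45233928 0.13493204]]
nb [ 0.47548667 -0.23837116]
(233, 236) [0.48446354 0.04346932 0.088     ]
(372, 58) [0.580697   0.22982373 0.08      ]
(435, 165) [0.61660454 0.24625023 0.008     ]
(95, 332) [0.42576721 0.10930402 0.008     ]
(405, 347) [0.56551945 0.06729316 0.008     ]
(292, 485) [ 0.49580551 -0.03635475  0.008     ]
(132, 475) [ 0.42946501 -0.01507008  0.008     ]
```

```bash
cat > go.py <<'E'
import sys
from h import *
def down(yaw): return Ro.from_euler("z",yaw)*Ro.from_euler("x",np.pi)
def rel(p0,R0,p,R): return np.round(R0.inv().apply(np.array(p)-p0),4),np.round((R0.inv()*R).as_rotvec(),3)
if __name__=="__main__":
    o=get_obs();p0=o["position"];R0=Ro.from_quat(o["ee_rot"])
    m=R0.as_matrix();print("t",o["clock"],p0,"yaw",np.arctan2(m[1,0],m[0,0]),o["joint_pos"])
    for a in sys.argv[1:]:
        x=list(map(float,a.split(",")));print(a,*rel(p0,R0,x[:3],down(x[3])))
E
python3 go.py 0.42,-0.3,0.27,0.8 0.485,0.065,0.25,1.28
```

```text
t 0.15 [ 0.19581324 -0.59325303  0.24172365] yaw 0.3188196315914938 [ 1.22937565  0.33270326 -0.06468086  1.46072671  0.0215916   1.34991018
 -0.08849759]
0.42,-0.3,0.27,0.8 [ 0.3048 -0.2082 -0.0281] [-0.001 -0.    -0.481]
0.485,0.065,0.25,1.28 [ 0.4809 -0.5344 -0.0077] [-0.001 -0.    -0.961]
```

The rows are not in the units I measure in: turns go in shares of 60 degrees. I convert before sending: -0.96 rad is -0.9167.

Call:
move_arm:
  plan:
    - {"delta_pos": [0.05, -0.035, -0.005], "turn": [0, 0, -0.0764], "fingers": 0.3}
    - {"delta_pos": [0.1, -0.07, -0.01], "turn": [0, 0, -0.1528], "fingers": 0.3}
    - {"delta_pos": [0.15, -0.105, -0.015], "turn": [0, 0, -0.2292], "fingers": 0.3}
    - {"delta_pos": [0.2, -0.14, -0.02], "turn": [0, 0, -0.3056], "fingers": 0.3}
    - {"delta_pos": [0.25, -0.175, -0.025], "turn": [0, 0, -0.382], "fingers": 0.3}
    - {"delta_pos": [0.305, -0.21, -0.028], "turn": [0, 0, -0.4584], "fingers": 0.3}
    - {"delta_pos": [0.34, -0.26, -0.025], "turn": [0, 0, -0.573], "fingers": 0.3}
    - {"delta_pos": [0.37, -0.31, -0.022], "turn": [0, 0, -0.6685], "fingers": 0.3}
    - {"delta_pos": [0.4, -0.36, -0.018], "turn": [0, 0, -0.7448], "fingers": 0.3}
    - {"delta_pos": [0.43, -0.42, -0.015], "turn": [0, 0, -0.8212], "fingers": 0.3}
    - {"delta_pos": [0.455, -0.48, -0.01], "turn": [0, 0, -0.8785], "fingers": 0.3}
    - {"delta_pos": [0.481, -0.534, -0.008], "turn": [0, 0, -0.9167], "fingers": 0.3}

```text
clock: 1.65
position: [0.4844, 0.0614, 0.2503]
ee_rot: [0.802, 0.597, -0.0, 0.0]
ft_force: [0.3, -0.0, 0.7]
grip_width: 0.698
grasp_force: 0.0
```

Call:
move_arm:
  plan:
    - {"delta_pos": [0, 0, 0], "turn": [0, 0, 0], "fingers": 0.3}
    - {"delta_pos": [0, 0, 0], "turn": [0, 0, 0], "fingers": 0.3}
    - {"delta_pos": [0, 0, 0], "turn": [0, 0, 0], "fingers": 0.3}

```text
clock: 2.02
position: [0.4847, 0.0582, 0.2504]
ee_rot: [0.803, 0.596, -0.0, 0.0]
ft_force: [0.7, -0.0, 0.7]
grip_width: 0.699
grasp_force: 0.0
```

```bash
python3 - <<'E'
from h import *
grab("wrist");cv2.imwrite("pics/w1.png",np.load("wrist.npz")["color"][...,::-1])
E
python3 go.py 0.485,0.065,0.25,1.28
```

```text
wrist pics/wrist_2.02.png [0.50735025 0.13298228 0.38179035]
t 2.075 [0.4847753  0.05824066 0.2504079 ] yaw 1.276401424318473 [ 0.49642484  0.07502655 -0.73339164  1.76659844  0.05220634  1.31970892
 -0.54295168]
0.485,0.065,0.25,1.28 [ 0.0065 -0.0017  0.0004] [ 0.     0.    -0.004]
```

View pics/w1.png

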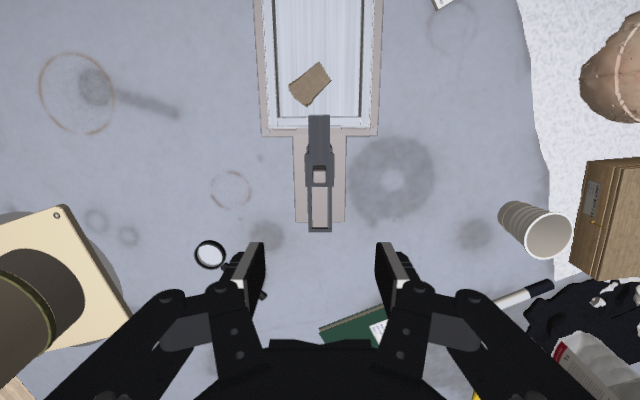

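The wrist view shows the post top at about (319,174). The plate's -y corners are at (261,135) and (379,135), and the arm-end corners at (295,222) and (346,222).

Run:
```python
from h import *
d=np.load("wrist.npz")
for (u,v),z in {(319,174):.088,(261,135):.008,(379,135):.008,(295,222):.008,(346,222):.008}.items(): print((u,v),ptz(d,u,v,z),pt(d,u,v))
rz=d["rz"]; print(np.round(rz[164:186:2,306:334:3],3))
```

```text
(319, 174) [0.48629428 0.06561479 0.088     ] [0.48630501 0.06564913 0.08814975]
(261, 135) [0.42427904 0.11816117 0.008     ] [0.42374425 0.11806575 0.00559366]
(379, 135) [0.56930275 0.07408724 0.008     ] [5.70627598e-01 7.28277803e-02 6.55848243e-06]
(295, 222) [ 0.42792652 -0.0092951   0.008     ] [ 4.26161471e-01 -1.24569702e-02 -3.06840952e-04]
(346, 222) [ 0.4967812  -0.03023301  0.008     ] [ 4.96546508e-01 -3.38573680e-02 -3.00388751e-04]
[[0.327 0.328 0.329 0.328 0.329 0.327 0.329 0.329 0.327 0.329]
 [0.329 0.329 0.329 0.319 0.319 0.319 0.32  0.328 0.33  0.327]
 [0.33  0.329 0.329 0.306 0.308 0.31  0.309 0.33  0.329 0.33 ]
 [0.331 0.33  0.33  0.301 0.302 0.3   0.301 0.332 0.331 0.331]
 [0.331 0.332 0.332 0.3   0.3   0.3   0.3   0.332 0.332 0.332]
 [0.333 0.331 0.332 0.3   0.3   0.302 0.302 0.332 0.333 0.332]
 [0.333 0.333 0.333 0.301 0.302 0.302 0.303 0.332 0.332 0.333]
 [0.334 0.334 0.335 0.302 0.306 0.303 0.301 0.333 0.334 0.335]
 [0.334 0.    0.334 0.303 0.303 0.303 0.304 0.335 0.335 0.334]
 [0.335 0.334 0.336 0.304 0.303 0.304 0.304 0.335 0.336 0.337]
 [0.337 0.336 0.336 0.336 0.335 0.336 0.337 0.337 0.337 0.336]]
```

Call:
move_arm:
  force: 40
  plan:
    - {"delta_pos": [0.005, 0, 0.06], "turn": [0, 0, 0], "fingers": 0.4}
    - {"delta_pos": [0.005, 0, 0.11], "turn": [0, 0, 0], "fingers": 0.4}
    - {"delta_pos": [0.005, 0, 0.15], "turn": [0, 0, 0], "fingers": 0.4}
    - {"delta_pos": [0.005, 0, 0.172], "turn": [0, 0, 0], "fingers": 0.4}
    - {"delta_pos": [0.005, 0, 0.172], "turn": [0, 0, 0], "fingers": 0.4}
    - {"delta_pos": [0.005, 0, 0.172], "turn": [0, 0, 0], "fingers": 0.7}
    - {"delta_pos": [0.005, 0, 0.172], "turn": [0, 0, 0], "fingers": 1}
    - {"delta_pos": [0.005, 0, 0.172], "turn": [0, 0, 0], "fingers": 1}
    - {"delta_pos": [0.005, 0, 0.172], "turn": [0, 0, 0], "fingers": 1}
    - {"delta_pos": [0.005, 0, 0.172], "turn": [0, 0, 0], "fingers": 1}

```text
clock: 3.32
position: [0.4863, 0.0646, 0.0798]
ee_rot: [0.802, 0.597, 0.0, 0.0]
ft_force: [-5.0, -0.2, 9.7]
grip_width: 0.153
grasp_force: 39.4
```

Call:
move_arm:
  plan:
    - {"delta_pos": [-0.008, 0, 0], "turn": [0, 0, 0], "fingers": 1}
    - {"delta_pos": [-0.016, 0, 0], "turn": [0, 0, 0], "fingers": 1}
    - {"delta_pos": [-0.024, 0, 0], "turn": [0, 0, 0], "fingers": 1}
    - {"delta_pos": [-0.032, 0, 0], "turn": [0, 0, 0], "fingers": 1}
    - {"delta_pos": [-0.037, 0, 0], "turn": [0, 0, 0], "fingers": 1}
    - {"delta_pos": [-0.041, 0, 0], "turn": [0, 0, 0], "fingers": 1}
    - {"delta_pos": [-0.041, 0, 0], "turn": [0, 0, 0], "fingers": 1}
    - {"delta_pos": [-0.041, 0, 0], "turn": [0, 0, 0], "fingers": 1}

```text
clock: 4.32
position: [0.4747, 0.0251, 0.0798]
ee_rot: [0.802, 0.597, 0.0, 0.001]
ft_force: [-4.4, 0.6, 8.7]
grip_width: 0.154
grasp_force: 39.9
```

Call:
move_arm:
  plan:
    - {"delta_pos": [-0.002, 0, 0], "turn": [0, 0, 0], "fingers": 1}
    - {"delta_pos": [-0.004, 0, 0], "turn": [0, 0, 0], "fingers": 1}
    - {"delta_pos": [-0.006, 0, 0], "turn": [0, 0, 0], "fingers": 1}
    - {"delta_pos": [-0.007, 0, 0], "turn": [0, 0, 0], "fingers": 1}
    - {"delta_pos": [-0.007, 0, 0], "turn": [0, 0, 0], "fingers": 1}
    - {"delta_pos": [-0.007, 0, 0], "turn": [0, 0, 0], "fingers": 1}

```text
clock: 5.08
position: [0.4735, 0.0213, 0.0798]
ee_rot: [0.802, 0.598, 0.002, -0.0]
ft_force: [1.1, 10.3, 2.8]
grip_width: 0.149
grasp_force: 39.0
```

Call:
move_arm:
  plan:
    - {"delta_pos": [0.003, 0, 0], "turn": [0, 0, 0], "fingers": 1}
    - {"delta_pos": [0.003, 0, 0], "turn": [0, 0, 0], "fingers": 0.6}
    - {"delta_pos": [0.003, 0, 0], "turn": [0, 0, 0], "fingers": 0.5}
    - {"delta_pos": [0.003, 0, 0], "turn": [0, 0, 0], "fingers": 0.5}
    - {"delta_pos": [0.003, 0, -0.04], "turn": [0, 0, 0], "fingers": 0.5}
    - {"delta_pos": [0.003, 0, -0.1], "turn": [0, 0, 0], "fingers": 0.5}
    - {"delta_pos": [0.003, 0, -0.16], "turn": [0, 0, 0], "fingers": 0.5}
    - {"delta_pos": [0.003, 0, -0.19], "turn": [0, 0, 0], "fingers": 0.5}

```text
clock: 6.08
position: [0.474, 0.0214, 0.2718]
ee_rot: [0.802, 0.597, 0.001, 0.002]
ft_force: [1.0, -0.3, -1.0]
grip_width: 0.503
grasp_force: 0.0
```

```bash
python3 go.py 0.611,0.18,0.26,2.066
```

```text
t 6.075 [0.47399272 0.02140701 0.27184584] yaw 1.2787330739377707 [ 0.58428524  0.01873976 -0.72434795  1.76744222  0.01412687  1.35619739
 -0.43499659]
0.611,0.18,0.26,2.066 [0.1913 0.0855 0.0123] [ 0.004  0.001 -0.787]
```

In the tool's units: -0.787 rad is -0.7515.

Call:
move_arm:
  plan:
    - {"delta_pos": [0.035, 0.015, 0.002], "turn": [0, 0, -0.1337], "fingers": 0.5}
    - {"delta_pos": [0.07, 0.031, 0.004], "turn": [0, 0, -0.2674], "fingers": 0.5}
    - {"delta_pos": [0.11, 0.049, 0.006], "turn": [0, 0, -0.4106], "fingers": 0.5}
    - {"delta_pos": [0.15, 0.067, 0.009], "turn": [0, 0, -0.5539], "fingers": 0.5}
    - {"delta_pos": [0.175, 0.078, 0.011], "turn": [0, 0, -0.6685], "fingers": 0.5}
    - {"delta_pos": [0.191, 0.086, 0.012], "turn": [0, 0, -0.7515], "fingers": 0.5}
    - {"delta_pos": [0.191, 0.086, 0.012], "turn": [0, 0, -0.7515], "fingers": 0.5}
    - {"delta_pos": [0.191, 0.086, 0.012], "turn": [0, 0, -0.7515], "fingers": 0.5}
    - {"delta_pos": [0.191, 0.086, 0.012], "turn": [0, 0, -0.7515], "fingers": 0.5}

```text
clock: 7.2
position: [0.6104, 0.1785, 0.2568]
ee_rot: [0.513, 0.858, -0.0, 0.0]
ft_force: [-0.3, -0.9, -0.2]
grip_width: 0.499
grasp_force: 0.0
```

```bash
python3 - <<'E'
from h import *
grab("wrist");cv2.imwrite("pics/w2.png",np.load("wrist.npz")["color"][...,::-1])
d=np.load("wrist.npz")
# lug top cloud by depth
vv,uu=np.mgrid[0:400:2,0:640:2];P=np.array([pt(d,u,v) for u,v in zip(uu.ravel(),vv.ravel()) if u>2 and v>2])
s=P[(P[:,2]>.076)&(P[:,2]<.083)&(P[:,0]>.54)&(P[:,0]<.64)&(P[:,1]>.19)&(P[:,1]<.28)]
print(len(s),s.mean(0),s.min(0),s.max(0),cv2.minAreaRect((s[:,:2]*1000).astype(np.float32)))
# sherd/tray floor rim
for z0,z1 in [(.047,.053)]:
  s=P[(P[:,2]>z0)&(P[:,2]<z1)&(P[:,0]>.4)&(P[:,0]<.64)&(P[:,1]>.08)&(P[:,1]<.3)];print(len(s),cv2.minAreaRect((s[:,:2]*1000).astype(np.float32)))
E
python3 go.py
```

```text
wrist pics/wrist_7.20.png [0.57288453 0.24736883 0.38819483]
71 [0.58249693 0.23389815 0.07928204] [0.57310311 0.22028944 0.07793971] [0.59205715 0.24728718 0.08040045] ((582.5945434570312, 233.77731323242188), (8.460501670837402, 28.49873924255371), 28.21162986755371)
893 ((515.5689697265625, 166.85057067871094), (187.98995971679688, 112.12342834472656), 73.7645492553711)
t 7.25 [0.61044497 0.17861446 0.25682642] yaw 2.064056001058572 [ 0.25473548  0.47950232 -0.86033055  1.37282649  0.36095236  1.44986826
 -0.09822806]
```

View pics/w2.png

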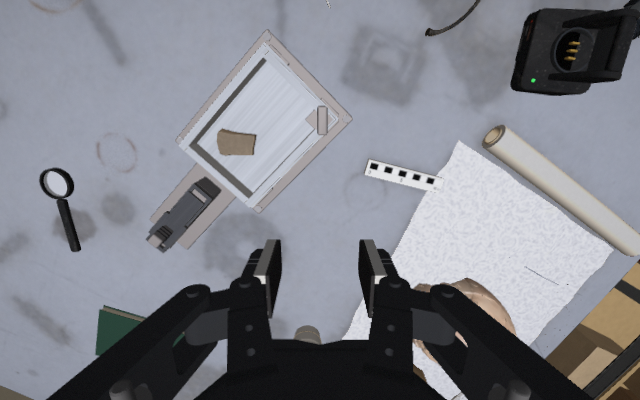

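The lug top is at (322,121) with a measured height of 0.079. Its size and angle match the description. The tongue is clear of the tray.

Call:
move_arm:
  plan:
    - {"delta_pos": [0.031, 0.001, 0.03], "turn": [0, 0, 0], "fingers": 0.5}
    - {"delta_pos": [0.062, 0.002, 0.06], "turn": [0, 0, 0], "fingers": 0.5}
    - {"delta_pos": [0.062, 0.002, 0.11], "turn": [0, 0, 0], "fingers": 0.55}
    - {"delta_pos": [0.062, 0.002, 0.145], "turn": [0, 0, 0], "fingers": 0.55}
    - {"delta_pos": [0.062, 0.002, 0.155], "turn": [0, 0, 0], "fingers": 0.55}
    - {"delta_pos": [0.062, 0.002, 0.155], "turn": [0, 0, 0], "fingers": 0.55}
    - {"delta_pos": [0.062, 0.002, 0.155], "turn": [0, 0, 0], "fingers": 0.55}

```text
clock: 8.12
position: [0.5837, 0.2353, 0.1033]
ee_rot: [0.513, 0.859, 0.001, 0.001]
ft_force: [-1.0, 0.3, 0.0]
grip_width: 0.445
grasp_force: 0.0
```

```bash
python3 go.py 0.5826,0.2338,0.067,2.065
```

```text
t 8.125 [0.58372737 0.23531051 0.10333311] yaw 2.0653630337931097 [ 0.15317516  0.58903584 -0.82283757  1.57331388  0.45707046  1.1787334
 -0.26760984]
0.5826,0.2338,0.067,2.065 [-0.0008 -0.0018  0.0363] [0.003 0.    0.   ]
```

Call:
move_arm:
  force: 90
  plan:
    - {"delta_pos": [-0.001, -0.002, 0.018], "turn": [0, 0, 0], "fingers": 0.55}
    - {"delta_pos": [-0.001, -0.002, 0.032], "turn": [0, 0, 0], "fingers": 0.55}
    - {"delta_pos": [-0.001, -0.002, 0.036], "turn": [0, 0, 0], "fingers": 0.55}
    - {"delta_pos": [-0.001, -0.002, 0.036], "turn": [0, 0, 0], "fingers": 0.55}
    - {"delta_pos": [-0.001, -0.002, 0.036], "turn": [0, 0, 0], "fingers": 0.7}
    - {"delta_pos": [-0.001, -0.002, 0.036], "turn": [0, 0, 0], "fingers": 0.85}
    - {"delta_pos": [-0.001, -0.002, 0.036], "turn": [0, 0, 0], "fingers": 1}
    - {"delta_pos": [-0.001, -0.002, 0.036], "turn": [0, 0, 0], "fingers": 1}
    - {"delta_pos": [-0.001, -0.002, 0.036], "turn": [0, 0, 0], "fingers": 1}
    - {"delta_pos": [-0.001, -0.002, 0.036], "turn": [0, 0, 0], "fingers": 1}

```text
clock: 9.38
position: [0.5825, 0.2332, 0.0662]
ee_rot: [0.512, 0.859, 0.001, 0.001]
ft_force: [5.4, 1.1, 4.2]
grip_width: 0.097
grasp_force: 88.4
```

```bash
cat > peel.py <<'E'
from go import *
o=get_obs();p0=o["position"];R0=Ro.from_quat(o["ee_rot"]);print(p0,o["ft_force"],o["torque"],o["joint_pos"])
a=-.29;c,s=np.cos(a),np.sin(a)
far=np.array([.453,.1316,.022])
n=np.array([.0950,.135,0]);n=np.array([c*n[0]-s*n[1],s*n[0]+c*n[1],0]);n/=np.linalg.norm(n) # far->lug
lug=np.array([c-s,s+c,0])/np.sqrt(2)
for name,e in (("diag",n),("(1,1)",lug)):
  ax=np.cross(e,[0,0,1.])  # e rotates up
  for th in (.03,.06,.09,.12,.15,.18):
    q=Ro.from_rotvec(ax*th);p=far+q.apply(p0-far);print(name,th,*rel(p0,R0,p,q*R0))
E
python3 peel.py
```

```text
[0.58249178 0.2332128  0.06618706] [5.35397615 1.1164427  4.17009398] [-0.00360421 -0.93329722  0.18410347] [ 0.14280051  0.62602253 -0.80157874  1.60593702  0.48786797  1.11813824
 -0.28655533]
diag 0.03 [-0.0002 -0.0014 -0.0049] [-0.03   0.005  0.   ]
diag 0.06 [-0.0005 -0.0029 -0.0098] [-0.059  0.01   0.   ]
diag 0.09 [-0.0008 -0.0045 -0.0146] [-0.089  0.015  0.   ]
diag 0.12 [-0.0011 -0.0063 -0.0194] [-0.118  0.021  0.   ]
diag 0.15 [-0.0015 -0.0083 -0.0241] [-0.148  0.026  0.   ]
diag 0.18 [-0.0018 -0.0104 -0.0288] [-0.177  0.031  0.   ]
(1,1) 0.03 [-0.     -0.0014 -0.0048] [-0.03  0.    0.  ]
(1,1) 0.06 [-0.     -0.0029 -0.0097] [-0.06  0.    0.  ]
(1,1) 0.09 [-0.     -0.0046 -0.0144] [-0.09  0.    0.  ]
(1,1) 0.12 [-0.     -0.0064 -0.0191] [-0.12  0.    0.  ]
(1,1) 0.15 [-0.     -0.0084 -0.0238] [-0.15  0.    0.  ]
(1,1) 0.18 [-0.     -0.0105 -0.0284] [-0.18  0.    0.  ]
```

In the tool's units: 0.031 rad is 0.0296.

Call:
move_arm:
  plan:
    - {"delta_pos": [-0.0002, -0.0014, -0.0049], "turn": [-0.0286, 0.0048, 0], "fingers": 1}
    - {"delta_pos": [-0.0005, -0.0029, -0.0098], "turn": [-0.0563, 0.0095, 0], "fingers": 1}
    - {"delta_pos": [-0.0006, -0.0037, -0.0122], "turn": [-0.0707, 0.0115, 0], "fingers": 1}
    - {"delta_pos": [-0.0008, -0.0045, -0.0146], "turn": [-0.085, 0.0143, 0], "fingers": 1}
    - {"delta_pos": [-0.001, -0.0054, -0.017], "turn": [-0.0993, 0.0172, 0], "fingers": 1}
    - {"delta_pos": [-0.0011, -0.0063, -0.0194], "turn": [-0.1127, 0.0201, 0], "fingers": 1}
    - {"delta_pos": [-0.0013, -0.0073, -0.0218], "turn": [-0.127, 0.022, 0], "fingers": 1}
    - {"delta_pos": [-0.0015, -0.0083, -0.0241], "turn": [-0.1413, 0.0248, 0], "fingers": 1}
    - {"delta_pos": [-0.0017, -0.0094, -0.0265], "turn": [-0.1557, 0.0277, 0], "fingers": 1}
    - {"delta_pos": [-0.0018, -0.0104, -0.0288], "turn": [-0.169, 0.0296, 0], "fingers": 1}
    - {"delta_pos": [-0.0018, -0.0104, -0.0288], "turn": [-0.169, 0.0296, 0], "fingers": 1}
    - {"delta_pos": [-0.0018, -0.0104, -0.0288], "turn": [-0.169, 0.0296, 0], "fingers": 1}

```text
clock: 10.88
position: [0.5735, 0.2267, 0.0945]
ee_rot: [0.51, 0.855, 0.084, 0.032]
ft_force: [5.0, 2.0, 1.4]
grip_width: 0.095
grasp_force: 88.5
```

Run:
```python
from h import *
o=get_obs();print(o["position"],o["ft_force"],o["torque"],Ro.from_quat(o["ee_rot"]).as_matrix()[:,2])
grab("scene");grab("side")
a=np.load("scene.npz")["color"][235:365,205:365,::-1]
b=np.load("side.npz")["color"][135:235,230:350,::-1]
A=cv2.resize(a,(480,390),interpolation=cv2.INTER_CUBIC)
B=cv2.resize(b,(320,267),interpolation=cv2.INTER_CUBIC);B=cv2.copyMakeBorder(B,0,390-267,0,0,cv2.BORDER_CONSTANT)
cv2.imwrite("pics/c3.png",np.hstack([A,B]))
```

```text
[0.57351415 0.22673827 0.09450619] [4.9859513  2.01891724 1.41911891] [ 0.17080227 -0.75027167  0.18671139] [ 0.1407555   0.11094149 -0.98380886]
scene pics/scene_10.88.png [0.1627243  0.52321634 0.84449549]
side pics/side_10.93.png [ 0.35638836 -1.00740431  0.66230935]
```

View pics/c3.png

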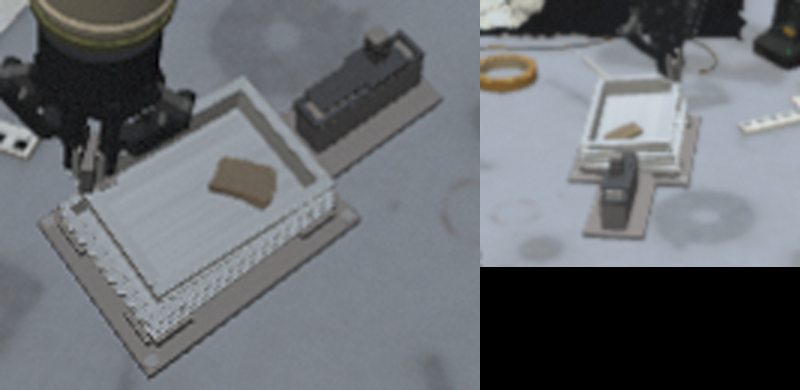

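The left panel shows the tray tilted at the lug with the far corner still seated. The lower trays are flat on the dock, the sherd is at (243,182) inside the tray, and the lock is fully back. Next is the lift.

Run:
```python
from go import *
o=get_obs();p0=o["position"];R0=Ro.from_quat(o["ee_rot"])
up=R0.inv().apply([0,0,1]);print("up",up)
for h in (.01,.02,.04,.07,.1):print(h,np.round(up*h,4))
lev=down(2.065);print("level turn",(R0.inv()*lev).as_rotvec())
# final: tray centre over notebook, various yaws
c=np.array([.045,.065])
for yaw in (2.065,1.7,1.4,1.1,.8):
  a=yaw-2.065-.29;R=np.array([[np.cos(a),-np.sin(a)],[np.sin(a),np.cos(a)]])
  tcp=np.array([.4755,-.2384])+R@c;print(yaw,tcp,np.hypot(*tcp))
```

```text
up [ 0.03078731  0.17639609 -0.98383767]
0.01 [ 0.0003  0.0018 -0.0098]
0.02 [ 0.0006  0.0035 -0.0197]
0.04 [ 0.0012  0.0071 -0.0394]
0.07 [ 0.0022  0.0123 -0.0689]
0.1 [ 0.0031  0.0176 -0.0984]
level turn [ 0.17733843 -0.03103538  0.00091239]
2.065 [ 0.53720787 -0.188982  ] 0.5694791393891273
1.7 [ 0.55078251 -0.21426405] 0.5909910778063131
1.4 [ 0.55455279 -0.23758955] 0.6033055508195699
1.1 [ 0.55126152 -0.26098744] 0.6099210647099955
0.8 [ 0.5412027  -0.28236767] 0.6104357930639062
```

In the tool's units: 0.177 rad is 0.169.

Call:
move_arm:
  plan:
    - {"delta_pos": [0.0001, 0.0007, -0.004], "turn": [0, 0, 0], "fingers": 1}
    - {"delta_pos": [0.0002, 0.0014, -0.008], "turn": [0, 0, 0], "fingers": 1}
    - {"delta_pos": [0.0004, 0.0021, -0.012], "turn": [0, 0, 0], "fingers": 1}
    - {"delta_pos": [0.0006, 0.0035, -0.0197], "turn": [0, 0, 0], "fingers": 1}
    - {"delta_pos": [0.0009, 0.0053, -0.03], "turn": [0, 0, 0], "fingers": 1}
    - {"delta_pos": [0.0012, 0.0071, -0.04], "turn": [0, 0, 0], "fingers": 1}
    - {"delta_pos": [0.0016, 0.0089, -0.05], "turn": [0, 0, 0], "fingers": 1}
    - {"delta_pos": [0.002, 0.0106, -0.06], "turn": [0.0286, -0.0048, 0], "fingers": 1}
    - {"delta_pos": [0.0025, 0.0141, -0.08], "turn": [0.0764, -0.0134, 0], "fingers": 1}
    - {"delta_pos": [0.0031, 0.0176, -0.0984], "turn": [0.1241, -0.022, 0], "fingers": 1}
    - {"delta_pos": [0.0036, 0.02, -0.115], "turn": [0.169, -0.0296, 0], "fingers": 1}
    - {"delta_pos": [0.0036, 0.02, -0.115], "turn": [0.169, -0.0296, 0], "fingers": 1}

```text
clock: 12.48
position: [0.5734, 0.2274, 0.2123]
ee_rot: [0.512, 0.859, 0.001, 0.0]
ft_force: [-0.4, -0.1, -2.5]
grip_width: 0.096
grasp_force: 88.5
```

```bash
python3 - <<'E'
from h import *
grab("scene");grab("wrist")
a=np.load("scene.npz")["color"][155:365,195:395,::-1]
b=np.load("wrist.npz")["color"][...,::-1]
cv2.imwrite("pics/c4.png",np.hstack([cv2.resize(a,(381,400),interpolation=cv2.INTER_CUBIC),cv2.copyMakeBorder(cv2.resize(b,(400,250)),0,150,0,0,cv2.BORDER_CONSTANT)]))
E
python3 go.py 0.56,0.02,0.22,1.7 .5508,-.2143,.21,1.4 .5546,-.2376,.19,1.4
```

```text
scene pics/scene_12.47.png [0.1627243  0.52321634 0.84449549]
wrist pics/wrist_12.53.png [0.53518244 0.29537017 0.34270313]
t 12.575 [0.57262518 0.22637031 0.21057912] yaw 2.0660082921786813 [ 0.21826548  0.47394924 -0.89591097  1.49491918  0.37355878  1.35152037
 -0.20966556]
0.56,0.02,0.22,1.7 [-0.1756 -0.1092 -0.0095] [ 0.001 -0.     0.366]
.5508,-.2143,.21,1.4 [-3.774e-01 -2.286e-01  3.000e-04] [ 0.001 -0.     0.666]
.5546,-.2376,.19,1.4 [-0.3997 -0.2364  0.0203] [ 0.001 -0.     0.666]
```

View pics/c4.png

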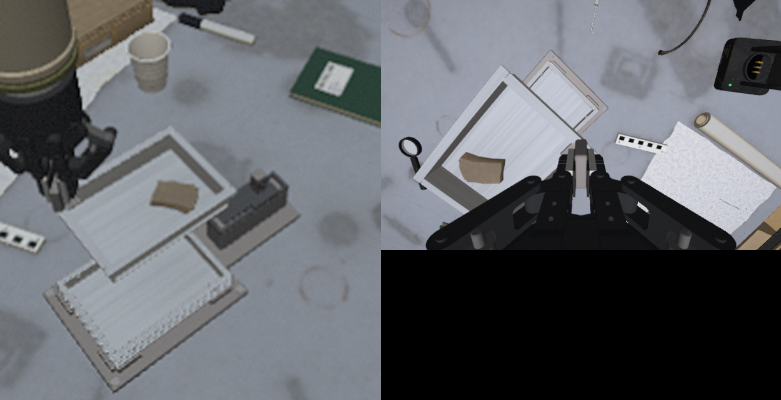

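The tray is out and level with the sherd in it. The lower trays are still on the dock. I'll carry it to the notebook now.

In the tool's units: 0.11 rad is 0.105.

Call:
move_arm:
  plan:
    - {"delta_pos": [-0.01, -0.006, -0.005], "turn": [0, 0, 0.0191], "fingers": 1}
    - {"delta_pos": [-0.03, -0.018, -0.01], "turn": [0, 0, 0.0573], "fingers": 1}
    - {"delta_pos": [-0.06, -0.036, -0.01], "turn": [0, 0, 0.105], "fingers": 1}
    - {"delta_pos": [-0.09, -0.054, -0.01], "turn": [0, 0, 0.1528], "fingers": 1}
    - {"delta_pos": [-0.12, -0.072, -0.01], "turn": [0, 0, 0.2005], "fingers": 1}
    - {"delta_pos": [-0.15, -0.09, -0.01], "turn": [0, 0, 0.2483], "fingers": 1}
    - {"delta_pos": [-0.18, -0.107, -0.01], "turn": [0, 0, 0.296], "fingers": 1}
    - {"delta_pos": [-0.21, -0.125, -0.01], "turn": [0, 0, 0.3438], "fingers": 1}
    - {"delta_pos": [-0.24, -0.143, -0.01], "turn": [0, 0, 0.3915], "fingers": 1}
    - {"delta_pos": [-0.27, -0.161, -0.01], "turn": [0, 0, 0.4393], "fingers": 1}
    - {"delta_pos": [-0.295, -0.176, -0.01], "turn": [0, 0, 0.4775], "fingers": 1}
    - {"delta_pos": [-0.315, -0.187, -0.01], "turn": [0, 0, 0.5061], "fingers": 1}

```text
clock: 14.08
position: [0.5574, -0.1417, 0.221]
ee_rot: [0.72, 0.694, -0.0, 0.0]
ft_force: [0.7, 0.1, -1.7]
grip_width: 0.093
grasp_force: 88.4
```

```bash
python3 go.py .5546,-.2376,.16,1.4
```

```text
t 14.075 [ 0.557378   -0.14167838  0.22102355] yaw 1.5327754155445006 [ 0.75672946  0.31406614 -0.71083524  1.59719158  0.21059579  1.30869246
 -0.0227642 ]
.5546,-.2376,.16,1.4 [-0.0959  0.0009  0.0611] [0.    0.    0.133]
```

In the tool's units: 0.133 rad is 0.127.

Call:
move_arm:
  plan:
    - {"delta_pos": [-0.02, 0, 0.005], "turn": [0, 0, 0.0286], "fingers": 1}
    - {"delta_pos": [-0.04, 0, 0.012], "turn": [0, 0, 0.0573], "fingers": 1}
    - {"delta_pos": [-0.06, 0, 0.022], "turn": [0, 0, 0.0859], "fingers": 1}
    - {"delta_pos": [-0.078, 0, 0.035], "turn": [0, 0, 0.105], "fingers": 1}
    - {"delta_pos": [-0.09, 0.001, 0.048], "turn": [0, 0, 0.1241], "fingers": 1}
    - {"delta_pos": [-0.096, 0.001, 0.057], "turn": [0, 0, 0.127], "fingers": 1}
    - {"delta_pos": [-0.096, 0.001, 0.061], "turn": [0, 0, 0.127], "fingers": 1}
    - {"delta_pos": [-0.096, 0.001, 0.061], "turn": [0, 0, 0.127], "fingers": 1}
    - {"delta_pos": [-0.096, 0.001, 0.061], "turn": [0, 0, 0.127], "fingers": 1}
    - {"delta_pos": [-0.096, 0.001, 0.061], "turn": [0, 0, 0.127], "fingers": 1}

```text
clock: 15.32
position: [0.5557, -0.2354, 0.1606]
ee_rot: [0.764, 0.645, 0.0, 0.0]
ft_force: [-0.6, 0.3, -2.1]
grip_width: 0.096
grasp_force: 88.4
```

Run:
```python
from h import *
grab("scene");grab("side")
a=np.load("scene.npz")["color"][100:360,200:460,::-1]
b=np.load("side.npz")["color"][140:340,180:420,::-1]
cv2.imwrite("pics/c5.png",np.hstack([cv2.resize(a,(400,400)),cv2.copyMakeBorder(cv2.resize(b,(400,333)),0,67,0,0,cv2.BORDER_CONSTANT)]))
o=get_obs();print(o["position"],np.abs(o["joint_velocities"]).max(),o["ft_force"],o["grasp_force"],Ro.from_quat(o["ee_rot"]).as_matrix()[:,2])
```

```text
scene pics/scene_15.32.png [0.1627243  0.52321634 0.84449549]
side pics/side_15.38.png [ 0.35638836 -1.00740431  0.66230935]
[ 0.5556288  -0.23558514  0.16037329] 0.00583130932204356 [-0.13932886 -0.40482218 -1.4794161 ] 88.43663692474365 [ 4.60030903e-04 -2.55361225e-04 -9.99999862e-01]
```

View pics/c5.png

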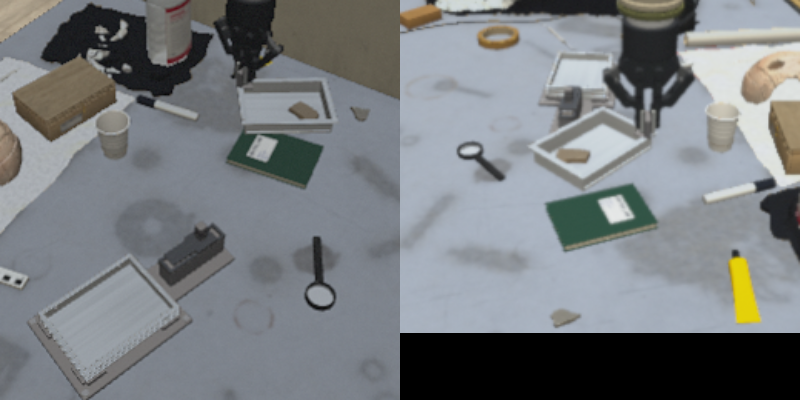

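The tray is held level above the notebook with the sherd inside. The lower trays, lock, marker and glue tube are all in place, so I'm handing it in.

```bash
python3 -c "
from workcell import hand_in
print(hand_in())"
```

```text
the job is handed in; nothing more can be done
None
```

I've handed the job in; no verdict came back. The lock is back at its stop, and the top tray was peeled off with the lower trays still down. It ended held still and level over the notebook by my measurements, underside about 0.115 m above the table, sherd inside.

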